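Set the patty thickness selector and confirm it

ROBOT

A 7-joint arm with a two-finger parallel gripper is mounted at the origin on the work surface. World frame = base frame: x ahead of the robot, y to its left, z up, the work surface at z = 0. Lengths are in m, angles in rad, forces in N, time in s.
With the tool pointing down it reaches from about 0.425 to 0.95 m from the base axis. Payload 4.7 kg.
Tool frame: the origin (TCP) lies on the centre line of the jaws, within the pads' length; the fingertips stand r.tcp_to_tips ahead of it and the grasp point (between the pads) lies 6 mm ahead of it (r.tcp_to_tips is the distance from the TCP to the fingertips, in m); z points along the fingers, y is the line along which they close (so a half turn about z gives the same grasp; the last joint's range is limited). The gripper opens to 87 mm and grips with 3 to 60 N. Pads are 19 mm wide; open, the fingers measure 117 mm over their backs; the gripper's body (75 mm by 190 mm) begins 51 mm behind the grasp point.
Start: joints at [-1.316, 0.469, -0.049, 1.532, 0.024, 1.141, -0.082], TCP at [0.189, 0.648, 0.225] pointing down, gripper open.
Joint ranges: [-2.59, 2.59], [-0.33, 1.99], [-1.39, 1.29], [0.1, 2.45], [-1.04, 4.18], [0.21, 1.99], [-2.66, 2.66]. Speed limits (rad/s): [2.57, 2.57, 3.14, 3.14, 3.14, 3.14, 3.14].

INTERFACE

Orientations are given as a unit quaternion [w, x, y, z].
In Python, from cell import r, imaging gives the robot as it stands.
- The arm moves only by the tool arm_command, never from a script. Its argument "targets" is a list of rows, each a list of 3 entries, a list of its own where there are three numbers: the opening, from -1 (shut) to 1 (fully open), then the shift along the tool's x, y, z each as a share of 0.02 m, from -1 to 1, then the turn about the tool's z as a share of 10 degrees, from -1 to 1. A call has 1 to 12 rows; each row shifts and turns the commanded pose from where the row before left it, along the tool's axes as they then stand; what a row does not reach is not made up. A row lasts 1/8 s, in which the tool goes at most 62.5 mm and 10.7 degrees, less where a joint would pass 70% of its speed; a pose out of reach is approached as far as the arm can. A call with a number of a shift or a turn outside -1 to 1 is refused whole. A call with a gripper value outside its range is refused whole. The fingers move at their own pace and stop on an object; the grip force is fixed at half the most. Time passes only in rows, so rows that do not move let the fingers close. It gives the time, the measured TCP pose, the force, the opening and the grip force at its end, in the units of the state.
- r.state(): the state, without advancing time (a new reading comes with each control period).
- imaging.snapshot(name): name is "side" or "top"; returns a dict with "image" (420x560x3 uint8, blue, green, red), "depth" (420x560 float32, m along the optical axis (not along the pixel's ray), 0 where there is no reading), "fx", "fy", "cx", "cy" (pixels), "rvec" (rotation vector, rad) and "tvec" (3), from world to camera coordinates, as OpenCV has them. Camera axes: x right, y down, z forward; pixel columns grow to the right and rows downward; lengths in m; the calibration is good to about 2 mm. A picture is of the moment at which its call begins.
- r.job_done(): hands the job in; it is judged then, once.
Trained networks look in the newest picture that a camera, given by its name, has taken for a name from the list of things; names that differ only in an ending like _2 or _b are one class to them, and where a whole thing is asked for, a point or a joint stands for the part that bears it (a point fixed in the world has none). Each returns a list of dicts, best first, with "p" (0 to 1); they miss things now and then, are a little off and sometimes report something else, mostly with a low value. They report only what shows in the picture. A call takes as long as a camera call. They do not tell look-alikes from the thing itself.
- imaging.boxes_of(label, camera): "at" ([x, y, z] in m, in the coordinates of the camera as it stood for that picture, good to about 4 mm: the middle of the surface that is visible of it).
- imaging.outline_of(label, camera): "pixels" (420x560 bool, what is visible of it).
- imaging.tip_of(label, camera): "at" ([x, y, z] in m, in the coordinates of the camera as it stood for that picture, good to about 4 mm: a listed point, or the origin of a listed thing).
The state is a dict: "clock": time; "qpos": joint angles; "joint_vel": joint speeds; "joint_efforts": joint torques, N m; "tcp_pos": TCP position; "eef_rot": TCP orientation; "contact_force": force on the tool from outside, world axes, zero at the start; "wrist_torque": the same for the moment, N m; "finger_gap": finger opening in m; "finger_force": force on a finger pad.
Only numpy, scipy, OpenCV 4.12 (cv2) and the standard library are available. Lean on these libraries where they do the work, as an engineer would, in place of code of your own. Each camera call takes 0.05 s, during which the arm holds its last target. There are 200 camera calls.

TASK

Push on a spoke of the star wheel with a fingertip to turn it, either way round, until its red ball points straight at the green tab on the drum's rim; only then press the green button on the grey box all the way down and let it spring back. Leave the patties, the spray bottle and the steel ring standing where they are, and leave the wheel at its setting.

Things in the scene. Friction and masses are not known exactly. Their poses are not given: they have to be found in the camera images.
- selector: Fixed stainless drum, 250 mm across and 60 mm tall, with a white dial with black ticks on top. Origin: centre of its underside, on the wheel's upright axis.
- wheel (a joint): Star wheel on the drum: steel hub, 44 mm across, top 126 mm above the table, with three level spokes 120 degrees apart. Angle in rad, growing counter-clockwise seen from above; 0 when the red spoke points along the selector's +x. Range -2.5 to 8.8 (more than a full turn), no spring; a friction of 0.18 N m holds it wherever it is left.
- wheel_hub (a point): Point on the wheel's upright axis at the height of the spokes' centre lines, 100 mm above the table. The spokes are round bars 12 mm thick, bare from 22 to 82 mm from the axis; under them is 34 mm of free room down to the drum top (60 mm above the table).
- red_ball (a point): Centre of the red ball at the end of one spoke: 26 mm in diameter, 95 mm from the axis, 100 mm above the table. The other two spokes end in the same balls in black. It turns with the wheel.
- tab: Fixed green tab, 14 x 14 mm, standing on the drum's rim from 60 to 90 mm above the table, its centre 118 mm from the wheel axis, with a short green stripe on the dial just inside it. Its origin lies on the wheel's axis at the table; its +x points from the axis to the tab.
- tab_mark (a point): Point on the line from the wheel axis to the green tab, 95 mm from the axis and 100 mm above the table: where the centre of the red ball stands when it points exactly at the tab.
- station: Fixed grey control box, 90 x 90 mm and 60 mm tall, yellow on top, with the green button in its middle; stands to the left or the right of the drum. Origin: centre of its underside.
- set_button (a joint): The green push button (32 mm across, in a black housing) on the station's top. 0 = up, 0.006 m = fully down; spring return, 5 N holds it fully down.
- set_button_top (a point): Centre of the top face of the green button; the button is pressed straight down.
- patties: Loose stack of four frozen patties with paper between, 104 mm across and 60 mm tall, on the other side of the drum from the station; not to be disturbed. Origin: centre of its underside.
- spray: Loose white spray bottle with a green head, 68 mm across and 210 mm tall, beyond the drum; not to be disturbed. Origin: centre of its underside.
- mould: Loose steel forming ring, 112 mm across, 35 mm tall, beyond the drum; not to be disturbed. Origin: centre of its underside.
Not all that is in view belongs to the job. There is more than one size of the station; the job needs the smallest.

How it is judged:
On the way, in this order (a step that is already met when the one before it is completed fails the run):
1. the wheel rests with its red ball pointing at the green tab (horizontal distance between red_ball and tab_mark below 0.01 m and velocity of joint wheel between -0.05 and 0.05 rad/s), for 0.2 s.
2. the green button is pressed down (value of joint set_button above 0.0045 m and horizontal distance between red_ball and tab_mark below 0.01 m), for 0.05 s.
At the end, for the whole second after the job is handed in: The red ball's centre is within 10 mm (about 6 degrees) of the mark in line with the green tab and the wheel is still; the button has been pressed and is up again; patties, spray bottle and ring stand upright within 15 mm of where they began (all of step 1 and value of joint set_button below 0.0015 m and distance of each of patties, spray, mould from where it was at the start of the episode below 0.015 m and angle between each of patties, spray, mould's own z axis and vertical below 0.1 rad); the robot touches nothing.
It fails at once if the button is pressed while the red ball does not point at the tab (value of joint set_button above 0.003 m and horizontal distance between red_ball and tab_mark above 0.012 m).
It fails at once if the patty stack is moved, lifted or tipped (distance of patties from where it was at the start of the episode above 0.015 m or angle between patties's own z axis and vertical above 0.2 rad).
It fails at once if the spray bottle is moved, lifted or tipped (distance of spray from where it was at the start of the episode above 0.015 m or angle between spray's own z axis and vertical above 0.2 rad).
It fails at once if the steel ring is moved, lifted or tipped (distance of mould from where it was at the start of the episode above 0.015 m or angle between mould's own z axis and vertical above 0.2 rad).
It also fails if it takes over 64 s, if anything falls off the work surface, if the arm or the gripper's body presses on something with over 40 N, if the wrist force passes 120 N, or if a joint passes its speed limit or range.

## Working session

There is one attempt and no reset: what is moved stays moved. The work goes in short steps, Python scripts to look and compute and a tool call to move; the robot and the scene stay as the last step left them, time stands still between calls to the robot, and variables do not carry over. Pictures are saved under pics/ and viewed, at most 10 in all, crops included, and the job is handed in when it is done.

Besides the shell and the picture viewer there is one more tool, called after "Call:" as a command line: name --argument value ..., lists and objects as JSON in quotes. arm_command: Moves the arm, as the interface text tells. Its arguments: {"type":"object","properties":{"targets":{"type":"array","items":{"type":"array"}}},"required":["targets"]}

```bash
mkdir -p pics; cat > h.py <<'E'
import numpy as np, cv2
from cell import r, imaging
def snap(n):
    s=imaging.snapshot(n); R=cv2.Rodrigues(np.array(s["rvec"],float))[0]; t=np.array(s["tvec"],float).ravel()
    return s,R,t
def w(p,R,t): return R.T@(np.array(p,float)-t)
def cloud(s,R,t):
    d=s["depth"]; v,u=np.mgrid[:420,:560]
    c=np.stack([(u-s["cx"])*d/s["fx"],(v-s["cy"])*d/s["fy"],d],-1)
    return (c-t)@R
E
python3 - <<'E'
from h import *
for n in("top","side"):
    s,R,t=snap(n); cv2.imwrite(f"pics/{n}0.png",s["image"])
    print(n,"cam",(-R.T@t).round(3))
    for l in["wheel_hub","red_ball","tab","tab_mark","station","set_button_top","patties","spray","mould","selector"]:
        print(l,[(w(x["at"],R,t).round(3).tolist(),round(x["p"],2)) for x in imaging.tip_of(l,n)[:3]])
st=r.state();print(st["tcp_pos"],st["eef_rot"],r.tcp_to_tips,st["clock"],st["finger_gap"])
E
```

```text
top cam [ 0.505 -0.065  1.121]
wheel_hub [([0.588, -0.019, 0.105], 0.61), ([0.507, -0.284, 0.081], 0.38)]
red_ball [([0.531, -0.1, 0.098], 0.6)]
tab []
tab_mark [([0.613, 0.071, 0.097], 0.59)]
station [([0.358, -0.414, 0.003], 0.91), ([0.504, -0.289, -0.002], 0.88), ([0.665, -0.438, -0.0], 0.57)]
set_button_top [([0.67, -0.436, 0.111], 0.71), ([0.361, -0.415, 0.112], 0.66), ([0.507, -0.279, 0.082], 0.63)]
patties [([0.528, 0.322, -0.005], 0.79)]
spray [([0.732, -0.247, 0.003], 0.6)]
mould []
selector [([0.589, -0.014, -0.001], 0.58)]
side cam [ 0.237 -0.967  0.864]
wheel_hub [([0.589, -0.02, 0.102], 0.79), ([0.734, -0.241, -0.002], 0.45)]
red_ball [([0.537, -0.095, 0.1], 0.65)]
tab []
tab_mark [([0.618, 0.07, 0.098], 0.4), ([0.594, -0.021, 0.101], 0.3)]
station [([0.508, -0.287, 0.0], 0.97), ([0.67, -0.436, 0.002], 0.88), ([0.365, -0.415, 0.001], 0.76)]
set_button_top [([0.671, -0.435, 0.111], 0.84), ([0.358, -0.414, 0.114], 0.76), ([0.512, -0.288, 0.081], 0.43)]
patties [([0.525, 0.323, -0.003], 0.57), ([0.59, -0.017, 0.098], 0.47)]
spray [([0.735, -0.242, 0.002], 0.78)]
mould [([0.727, 0.278, 0.004], 0.68)]
selector [([0.586, -0.016, -0.003], 0.59)]
[0.1889696  0.64801831 0.22547191] [-5.50339130e-06  1.41427431e-01  9.89948625e-01  3.09951034e-05] 0.025 1.1 0.08685799627566682
```

View pics/top0.png

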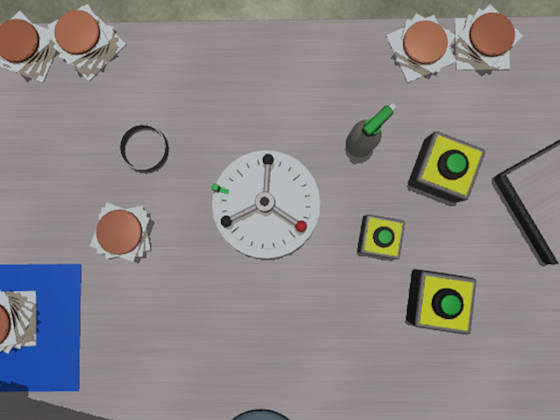

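```bash
python3 - <<'E'
from h import *
for n in("top","side"):
    s,R,t=snap(n); P=cloud(s,R,t); hsv=cv2.cvtColor(s["image"],cv2.COLOR_BGR2HSV).astype(int)
    H,S,V=hsv[...,0],hsv[...,1],hsv[...,2]
    near=np.hypot(P[...,0]-.588,P[...,1]+.017)<.14
    for nm,m in(("green",(H>40)&(H<85)&(S>90)&(P[...,2]>.05)),("red",((H<8)|(H>172))&(S>120)&(P[...,2]>.05))):
        m=m&near; q=P[m]; 
        print(n,nm,m.sum(),np.argwhere(m).mean(0)[::-1].round(),np.median(q,0).round(3), q.min(0).round(3),q.max(0).round(3))
        k=q[q[:,2]>.085]; 
        if len(k): print('  high',len(k),k.mean(0).round(3))
    for l in(("hub",(P[...,2]>.118)&(P[...,2]<.135)&(np.hypot(P[...,0]-.588,P[...,1]+.017)<.035)),):
        q=P[l[1]];print("hub",len(q),((q.min(0)+q.max(0))/2).round(4),q.mean(0).round(4))
E
```

```text
top green 83 [228. 190.] [0.617 0.085 0.067] [ 0.505 -0.065  0.054] [0.627 0.1   1.121]
  high 35 [0.611 0.079 0.178]
top red 88 [301. 226.] [ 0.531 -0.098  0.109] [ 0.52  -0.107  0.101] [ 0.542 -0.087  0.114]
  high 88 [ 0.531 -0.097  0.109]
hub 302 [ 0.5862 -0.0196  0.1235] [ 0.586  -0.0201  0.1223]
side green 17 [283. 174.] [0.621 0.087 0.088] [0.618 0.082 0.062] [0.628 0.093 0.092]
  high 11 [0.623 0.088 0.089]
side red 49 [276. 216.] [ 0.533 -0.104  0.108] [ 0.525 -0.11   0.1  ] [ 0.542 -0.097  0.114]
  high 49 [ 0.533 -0.104  0.108]
hub 147 [ 0.5881 -0.021   0.1244] [ 0.5873 -0.0229  0.123 ]
```

The top view shows the wheel at about (265,201), the red ball at (301,226) and the green tab at (217,188). The smallest station is at (382,237). The red ball sits at about -125° and the tab at about 72.5°, so I'll turn the wheel 163° clockwise. To do that I'll enter the gap nearest the robot with the fingers shut.

Call:
arm_command --targets '[[-1,[0,0,0],-1],[-1,[0,0,0],-0.63],[-1,[-0.5,-1,0],0],[-1,[-0.5,-1,0],0],[-1,[-0.5,-1,0],0],[-1,[-0.5,-1,0],0],[-1,[-0.5,-1,0],0],[-1,[-0.5,-1,0],0],[-1,[-0.5,-1,0],0],[-1,[-0.5,-1,0],0],[-1,[-0.5,-1,0],0],[-1,[-0.5,-1,0],0]]'

```text
clock: 2.7
tcp_pos: [0.2898, 0.4468, 0.2255]
eef_rot: [0.0, -0.0, 1.0, 0.0]
contact_force: [0.2, -0.1, 0.7]
finger_gap: 0.0005
finger_force: 0.0
```

Call:
arm_command --targets '[[-1,[-0.5,-1,0],0],[-1,[-0.5,-1,0],0],[-1,[-0.5,-1,0],0],[-1,[-0.5,-1,0],0],[-1,[-0.5,-1,0],0],[-1,[-0.5,-1,0],0],[-1,[-0.5,-1,0],0],[-1,[-0.5,-1,0],0],[-1,[-0.5,-1,0],0],[-1,[-0.5,-1,0],0],[-1,[-0.5,-1,0],0],[-1,[-0.5,-1,0],0]]'

```text
clock: 4.2
tcp_pos: [0.4095, 0.2068, 0.2255]
eef_rot: [0.0, -0.0, 1.0, 0.0]
contact_force: [0.2, 0.3, 0.2]
finger_gap: 0.0004
finger_force: 0.0
```

Call:
arm_command --targets '[[-1,[-0.5,-1,0],0],[-1,[-0.5,-1,0],0],[-1,[-0.5,-1,0],0],[-1,[-0.5,-1,0],0],[-1,[-0.5,-1,0],0],[-1,[-0.5,-1,0],0],[-1,[-0.5,-1,0],0],[-1,[-0.5,-1,0],0],[-1,[-0.5,-1,0],0],[-1,[-0.5,-1,0],0],[-1,[-0.5,-1,0],0],[-1,[0,0,0],0]]'

```text
clock: 5.7
tcp_pos: [0.5195, -0.0138, 0.2254]
eef_rot: [0.0, 0.001, 1.0, -0.0]
contact_force: [-0.5, 0.9, -0.5]
finger_gap: 0.0006
finger_force: 0.0
```

```bash
python3 - <<'E'
import numpy as np
a=np.radians(np.arange(174,-20,-12)); c=np.array([.587,-.020]); p=c+.057*np.c_[np.cos(a),np.sin(a)]
p=np.vstack([[.5195,-.014],p]); d=np.diff(p,axis=0)/.02
for k,(x,y) in zip(np.degrees(a),d): print(round(k),[round(-x,2),round(y,2),0])
E
```

```text
174 [np.float64(-0.54), np.float64(-0.0), 0]
162 [np.float64(-0.12), np.float64(0.58), 0]
150 [np.float64(-0.24), np.float64(0.54), 0]
138 [np.float64(-0.35), np.float64(0.48), 0]
126 [np.float64(-0.44), np.float64(0.4), 0]
114 [np.float64(-0.52), np.float64(0.3), 0]
102 [np.float64(-0.57), np.float64(0.18), 0]
90 [np.float64(-0.59), np.float64(0.06), 0]
78 [np.float64(-0.59), np.float64(-0.06), 0]
66 [np.float64(-0.57), np.float64(-0.18), 0]
54 [np.float64(-0.52), np.float64(-0.3), 0]
42 [np.float64(-0.44), np.float64(-0.4), 0]
30 [np.float64(-0.35), np.float64(-0.48), 0]
18 [np.float64(-0.24), np.float64(-0.54), 0]
6 [np.float64(-0.12), np.float64(-0.58), 0]
-6 [np.float64(-0.0), np.float64(-0.6), 0]
-18 [np.float64(0.12), np.float64(-0.58), 0]
```

Call:
arm_command --targets '[[-1,[-0.54,0,0],0],[-1,[0,0,1],0],[-1,[0,0,1],0],[-1,[0,0,1],0],[-1,[0,0,1],0],[-1,[0,0,1],0],[-1,[0,0,1],0],[-1,[0,0,0.1],0],[-1,[0,0,0],0]]'

```text
clock: 6.82
tcp_pos: [0.5307, -0.011, 0.1038]
eef_rot: [0.0, -0.001, 1.0, 0.0]
contact_force: [-0.2, 0.4, -0.2]
finger_gap: 0.0003
finger_force: 0.0
```

Call:
arm_command --targets '[[-1,[-0.12,0.55,0],0],[-1,[-0.24,0.54,0],0],[-1,[-0.35,0.48,0],0],[-1,[-0.44,0.4,0],0],[-1,[-0.52,0.3,0],0],[-1,[-0.57,0.18,0],0],[-1,[-0.59,0.06,0],0],[-1,[0,0,0],0]]'

```text
clock: 7.82
tcp_pos: [0.5877, 0.0393, 0.103]
eef_rot: [0.0, -0.0, 1.0, 0.0]
contact_force: [-1.2, -0.2, -0.6]
finger_gap: 0.0001
finger_force: 0.3
```

```bash
cat > m.py <<'E'
from h import *
C=np.array([.587,-.020])
for n in("top","side"):
    s,R,t=snap(n); P=cloud(s,R,t); h=cv2.cvtColor(s["image"],cv2.COLOR_BGR2HSV).astype(int)
    H,S=h[...,0],h[...,1]; d=np.hypot(P[...,0]-C[0],P[...,1]-C[1])
    q=P[((H<8)|(H>172))&(S>120)&(d<.125)&(P[...,2]>.08)]
    if len(q):
        m=(q.min(0)+q.max(0))/2; print(n,"red",len(q),m.round(3),"ang",np.degrees(np.arctan2(m[1]-C[1],m[0]-C[0])).round(1))
st=r.state(); f=st["tcp_pos"][:2]-C
print("tcp",st["tcp_pos"].round(4),"ang",np.degrees(np.arctan2(f[1],f[0])).round(1),"rad",np.hypot(*f).round(4),st["contact_force"].round(1),st["clock"])
E
python3 m.py
```

```text
top red 92 [ 0.493 -0.044  0.609] ang -165.5
side red 66 [0.557 0.009 0.272] ang 135.9
tcp [0.5876 0.0395 0.1034] ang 89.4 rad 0.0595 [-0.1  0.1 -0.1] 7.925
```

Call:
arm_command --targets '[[-1,[-0.59,-0.06,0],0],[-1,[-0.57,-0.18,0],0],[-1,[-0.52,-0.3,0],0],[-1,[-0.44,-0.4,0],0],[-1,[-0.35,-0.48,0],0],[-1,[-0.24,-0.54,0],0],[-1,[-0.12,-0.58,0],0],[-1,[0,-0.6,0],0],[-1,[0,0,0],0]]'

```text
clock: 9.05
tcp_pos: [0.6446, -0.0259, 0.104]
eef_rot: [0.002, 0.001, 1.0, -0.0]
contact_force: [-0.7, 1.2, 1.1]
finger_gap: 0.0009
finger_force: 0.5
```

```bash
sed -i 's/(P\[...,2\]>.08)\]/(P[...,2]>.08)\&(P[...,2]<.12)]/; s/(q.min(0)+q.max(0))\/2/np.median(q,0)/; s/    H,S=h/    cv2.imwrite(f"pics\/{n}_{r.state()["clock"]:.2f}.png",s["image"]); H,S=h/' m.py; python3 m.py; ls pics
```

```text
side red 31 [0.576 0.068 0.109] ang 97.2
tcp [ 0.6446 -0.0255  0.1039] ang -5.5 rad 0.0578 [ 0.3  0.1 -0.8] 9.15
side0.png
side_9.15.png
top0.png
top_9.10.png
```

Call:
arm_command --targets '[[-1,[0.1,-0.58,0],0],[-1,[0.1,-0.25,0],0],[-1,[0,0,0],0]]'

```text
clock: 9.52
tcp_pos: [0.6397, -0.0411, 0.1037]
eef_rot: [0.0, -0.0, 1.0, 0.0]
contact_force: [-0.7, 3.0, 0.8]
finger_gap: 0.0004
finger_force: 1.2
```

```bash
python3 m.py; ls pics
```

```text
top red 85 [0.602 0.073 0.11 ] ang 80.7
side red 27 [0.605 0.068 0.109] ang 78.5
tcp [ 0.6397 -0.041   0.1036] ang -21.7 rad 0.0568 [-0.2  3.8  1. ] 9.625
side0.png
side_9.15.png
side_9.62.png
top0.png
top_9.10.png
top_9.57.png
```

Call:
arm_command --targets '[[-1,[0.14,-0.3,0],0],[-1,[0,0,0],0],[-1,[0,0,0],0]]'

```text
clock: 10.0
tcp_pos: [0.6369, -0.0471, 0.1036]
eef_rot: [0.0, -0.0, 1.0, -0.0]
contact_force: [0.3, 2.7, 1.1]
finger_gap: 0.0009
finger_force: 1.2
```

```bash
python3 m.py; ls -t pics|head -2; python3 - <<'E'
import cv2,glob
f=sorted(glob.glob('pics/top_1*')or glob.glob('pics/top_9.9*'))[-1]
cv2.imwrite('pics/c1.png',cv2.resize(cv2.imread(f)[130:280,190:390],None,fx=4,fy=4,interpolation=2))
E
```

```text
top red 86 [0.614 0.071 0.109] ang 73.3
side red 28 [0.616 0.066 0.109] ang 71.4
tcp [ 0.6369 -0.047   0.1035] ang -28.5 rad 0.0568 [1.  3.  1.5] 10.1
side_10.10.png
top_10.05.png
```

View pics/c1.png

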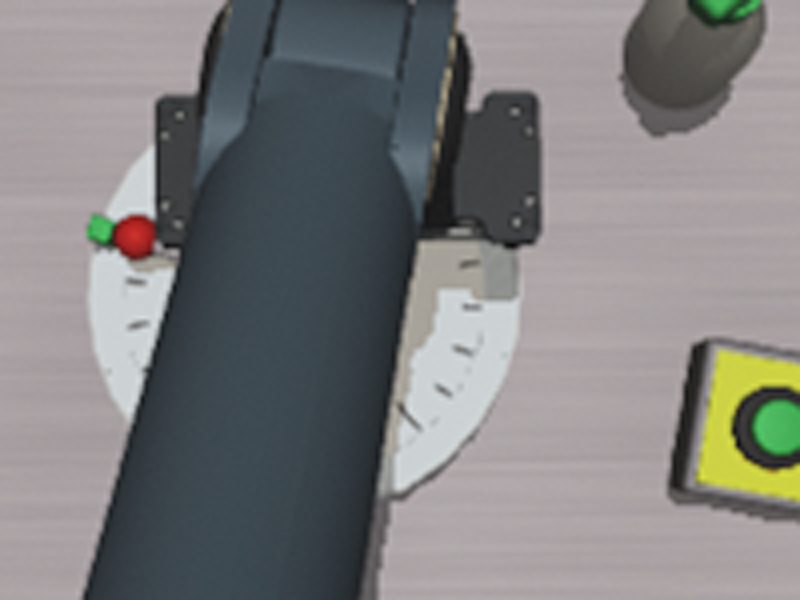

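The red ball at (135,237) in the crop lines up with the green tab at (100,228) and the hub. I'll back off, lift, and recheck with the wheel in clear view.

Call:
arm_command --targets '[[-1,[-0.2,0.4,0],0],[-1,[0,0,-1],0],[-1,[0,0,-1],0],[-1,[0,0,-1],0],[-1,[0,0,-1],0],[-1,[1,0,-1],0],[-1,[1,0,0],0],[-1,[1,-1,0],0],[-1,[1,-1,0],0],[-1,[1,-1,0],0],[-1,[1,-1,0],0],[-1,[0.6,-1,0],0]]'

```text
clock: 11.6
tcp_pos: [0.5075, -0.1404, 0.2044]
eef_rot: [0.001, 0.0, 1.0, -0.0]
contact_force: [-0.1, 1.0, 0.3]
finger_gap: 0.0
finger_force: 0.0
```

Call:
arm_command --targets '[[-1,[0,-1,0],0],[-1,[0,-1,0],0],[-1,[0,-1,0],0],[-1,[0,-1,0],0],[-1,[0,-1,0],0],[-1,[0,-1,0],0],[-1,[0,-1,0],0],[-1,[0,0,0],0]]'

```text
clock: 12.6
tcp_pos: [0.508, -0.2812, 0.2042]
eef_rot: [0.0, 0.001, 1.0, -0.001]
contact_force: [0.1, 1.1, 0.1]
finger_gap: 0.0004
finger_force: 0.0
```

```bash
cat >> m.py <<'E'
for n in("top","side"):
    s,R,t=snap(n); P=cloud(s,R,t); h=cv2.cvtColor(s["image"],cv2.COLOR_BGR2HSV).astype(int)
    H,S=h[...,0],h[...,1]; q=P[(H>40)&(H<85)&(S>90)&(P[...,2]>.06)&(P[...,2]<.1)&(np.hypot(P[...,0]-.508,P[...,1]+.287)<.03)]
    g=P[(H>40)&(H<85)&(S>90)&(P[...,2]>.08)&(P[...,2]<.1)&(np.hypot(P[...,0]-C[0],P[...,1]-C[1])<.135)]
    print("tab",g.mean(0).round(3) if len(g) else 0, "btn",len(q),((q.min(0)+q.max(0))/2).round(4) if len(q) else 0)
E
python3 m.py; python3 - <<'E'
import cv2,glob,os
f=max(glob.glob('pics/top_*'),key=os.path.getmtime)
cv2.imwrite('pics/c2.png',cv2.resize(cv2.imread(f)[130:280,190:390],None,fx=4,fy=4,interpolation=2))
E
```

```text
top red 88 [0.614 0.071 0.109] ang 73.6
tcp [ 0.5086 -0.2786  0.2038] ang -106.9 rad 0.2702 [ 0.1  0.3 -1.2] 12.7
tab [0.621 0.093 0.088] btn 110 [ 0.5062 -0.2802  0.0769]
tab 0 btn 127 [ 0.5098 -0.288   0.0801]
```

View pics/c2.png

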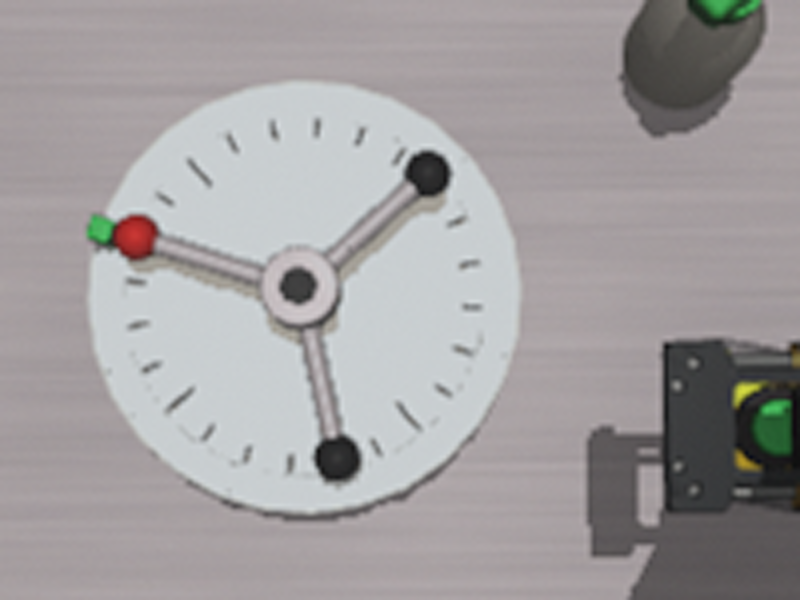

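The red spoke now points straight at the tab: ball at 73.6°, tab at 73.3°. Next is the button, centre about (0.509, -0.287), top at z≈0.081.

Call:
arm_command --targets '[[-1,[0,-0.35,0],0],[-1,[0,0,1],0],[-1,[0,0,1],0],[-1,[0,0,1],0],[-1,[0,0,1],0],[-1,[0,0,0.7],0],[-1,[0,0,0.2],0],[-1,[0,0,0.2],0],[-1,[0,0,0.1],0],[-1,[0,0,0],0]]'

```text
clock: 14.05
tcp_pos: [0.509, -0.2861, 0.0997]
eef_rot: [0.0, -0.0, 1.0, -0.0]
contact_force: [-0.1, -0.5, 0.8]
finger_gap: 0.0006
finger_force: 0.0
```

Call:
arm_command --targets '[[-1,[0,0,0.15],0],[-1,[0,0,0],0]]'

```text
clock: 14.3
tcp_pos: [0.5087, -0.2858, 0.0963]
eef_rot: [-0.0, -0.0, 1.0, 0.0]
contact_force: [-0.1, 0.5, -0.3]
finger_gap: 0.0002
finger_force: 0.0
```

Call:
arm_command --targets '[[-1,[0,0,0.1],0],[-1,[0,0,0],0]]'

```text
clock: 14.55
tcp_pos: [0.5087, -0.2858, 0.0942]
eef_rot: [-0.0, -0.0, 1.0, 0.0]
contact_force: [-0.3, -0.3, 0.3]
finger_gap: 0.0004
finger_force: 0.0
```

```bash
python3 - <<'E'
from h import *
s,R,t=snap("side"); 
def px(p):
    q=R@np.array(p)+t; return (q[:2]/q[2]*[s["fx"],s["fy"]]+[s["cx"],s["cy"]]).round()
print(px([.509,-.287,.08]),px([.509,-.287,.06]))
u,v=map(int,px([.509,-.287,.08])); u0=max(0,u-70);v0=max(0,v-70)
cv2.imwrite("pics/s3.png",cv2.resize(s["image"][v0:v0+110,u0:u0+140],None,fx=5,fy=5,interpolation=2)); print(u0,v0)
E
```

```text
[295. 279.] [295. 286.]
225 209
```

View pics/s3.png

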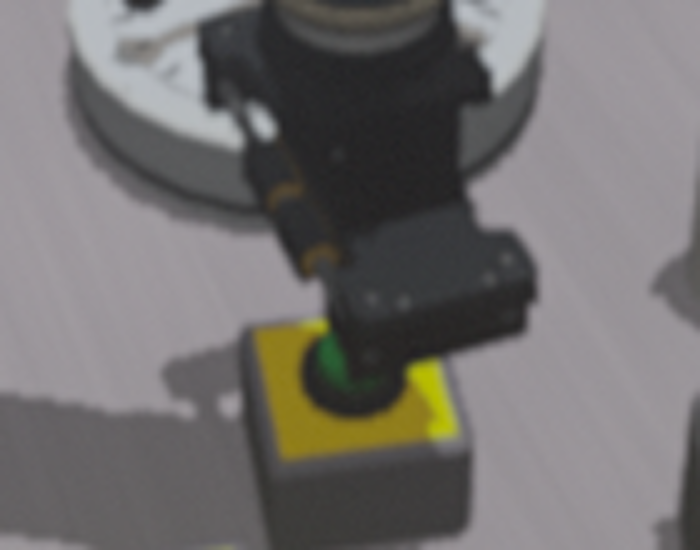

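The picture shows the fingertip over the button with green still visible at (340,365), and no force has registered. I'll keep going down in small steps.

Call:
arm_command --targets '[[-1,[0,0,0.1],0],[-1,[0,0,0],0]]'

```text
clock: 14.85
tcp_pos: [0.5087, -0.2859, 0.0922]
eef_rot: [-0.0, -0.0, 1.0, 0.0]
contact_force: [-0.1, 0.8, -0.2]
finger_gap: 0.0007
finger_force: 0.0
```

```bash
python3 - <<'E'
from h import *
st=r.state(); print(r.tcp_to_tips,st["tcp_pos"],st["contact_force"],st["wrist_torque"],st["joint_efforts"])
s,R,t=snap("side"); P=cloud(s,R,t); v0,u0=209,225
for v in range(272,296,2): print(v,[tuple((P[v,u]*1000).round().astype(int).tolist()) for u in range(286,306,3)])
E
```

```text
0.025 [ 0.50869613 -0.28586698  0.09220363] [-0.05975054  0.82622842 -0.21974456] [-0.02881752  0.02495683 -0.00228992] [ 9.44459665e-03 -4.40641451e+01  4.64382514e+00 -1.80857724e+01
  6.04399759e-02  2.89315480e-02  2.53432234e-03]
272 [(505, -242, 60), (511, -244, 59), (478, -348, 172), (474, -373, 199), (478, -378, 202), (483, -381, 203), (488, -382, 202)]
274 [(502, -250, 62), (509, -251, 60), (500, -292, 104), (474, -374, 195), (478, -378, 197), (483, -382, 198), (489, -381, 195)]
276 [(501, -253, 60), (499, -276, 83), (500, -292, 98), (474, -375, 190), (477, -382, 195), (483, -381, 193), (490, -378, 187)]
278 [(495, -268, 70), (497, -280, 82), (499, -294, 95), (474, -374, 184), (477, -380, 188), (484, -379, 184), (493, -371, 173)]
280 [(492, -275, 72), (495, -286, 82), (502, -287, 80), (475, -372, 175), (481, -372, 173), (487, -372, 171), (493, -372, 169)]
282 [(490, -281, 73), (495, -287, 77), (499, -293, 81), (474, -374, 172), (481, -372, 168), (486, -374, 168), (492, -374, 166)]
284 [(488, -286, 72), (494, -288, 72), (498, -295, 77), (474, -373, 166), (481, -372, 163), (487, -372, 160), (525, -298, 70)]
286 [(487, -290, 70), (492, -293, 72), (498, -298, 74), (504, -299, 72), (510, -300, 72), (516, -303, 72), (522, -306, 73)]
288 [(487, -288, 62), (491, -296, 68), (496, -302, 73), (502, -304, 73), (508, -307, 73), (515, -306, 69), (522, -305, 66)]
290 [(486, -293, 61), (490, -298, 65), (495, -305, 70), (501, -305, 68), (506, -310, 71), (514, -307, 65), (522, -306, 61)]
292 [(483, -299, 63), (490, -299, 60), (496, -303, 61), (501, -307, 63), (507, -309, 63), (513, -311, 63), (519, -312, 61)]
294 [(482, -302, 60), (488, -304, 59), (494, -307, 60), (500, -310, 61), (506, -310, 59), (511, -316, 62), (517, -318, 62)]
```

Depth shows the fingertips near z≈0.09, so they sit higher than the reported pose implies. The button is still up at about 0.08. I'll continue down and watch the force.

Call:
arm_command --targets '[[-1,[0,0,0.15],0],[-1,[0,0,0.15],0],[-1,[0,0,0],0]]'

```text
clock: 15.28
tcp_pos: [0.5085, -0.2858, 0.086]
eef_rot: [-0.0, -0.0, 1.0, 0.0]
contact_force: [-0.2, -0.2, -0.2]
finger_gap: 0.0006
finger_force: 0.0
```

Call:
arm_command --targets '[[-1,[0,0,0.12],0],[-1,[0,0,0],0]]'

```text
clock: 15.52
tcp_pos: [0.5089, -0.286, 0.0841]
eef_rot: [0.0, -0.0, 1.0, 0.0]
contact_force: [-0.3, -0.1, 1.8]
finger_gap: 0.0008
finger_force: 1.0
```

Call:
arm_command --targets '[[-1,[0,0,0.12],0],[-1,[0,0,0],0]]'

```text
clock: 15.78
tcp_pos: [0.5089, -0.2861, 0.0817]
eef_rot: [0.0, -0.0, 1.0, -0.0]
contact_force: [-0.1, -0.7, 4.1]
finger_gap: 0.0004
finger_force: 1.7
```

Contact started at a TCP height of about 0.085. Full travel is about 0.079, and the force should rise past 5 N there.

Call:
arm_command --targets '[[-1,[0,0,0.12],0],[-1,[0,0,0],0]]'

```text
clock: 16.02
tcp_pos: [0.5089, -0.2861, 0.0794]
eef_rot: [0.0, -0.0, 1.0, -0.0]
contact_force: [-0.4, 0.4, 4.1]
finger_gap: 0.0005
finger_force: 2.4
```

Call:
arm_command --targets '[[-1,[0,0,0.1],0],[-1,[0,0,0],0],[-1,[0,0,0],0]]'

```text
clock: 16.4
tcp_pos: [0.509, -0.2861, 0.0791]
eef_rot: [0.0, -0.0, 1.0, 0.0]
contact_force: [-5.0, 2.4, 16.1]
finger_gap: 0.0003
finger_force: 8.3
```

The force rose to 16 N at a hard stop, so the button is fully down. I'll release and lift.

Call:
arm_command --targets '[[-1,[0,0,-0.5],0],[-1,[0,0,-1],0],[-1,[0,0,-1],0],[-1,[0,0,-1],0],[-1,[0,0,-1],0],[-1,[0,0,-1],0],[-1,[0,0,-1],0],[-1,[0,0,0],0],[-1,[0,0,0],0],[-1,[0,0,0],0]]'

```text
clock: 17.65
tcp_pos: [0.5082, -0.2855, 0.206]
eef_rot: [-0.001, -0.0, 1.0, 0.0]
contact_force: [-0.4, 0.0, 0.6]
finger_gap: 0.0003
finger_force: 0.0
```

```bash
python3 m.py; python3 -c "
from h import *
for n in('top','side'):
    s,R,t=snap(n)
    for l in('patties','spray','mould'): print(l,[w(x['at'],R,t).round(3).tolist() for x in imaging.tip_of(l,n)[:1]])"
```

```text
top red 89 [0.614 0.071 0.109] ang 73.5
tcp [ 0.5085 -0.2858  0.2063] ang -106.5 rad 0.2771 [ 0.7  0.1 -0.7] 17.75
tab [0.621 0.093 0.089] btn 159 [ 0.5062 -0.2844  0.078 ]
tab 0 btn 127 [ 0.5119 -0.2878  0.0786]
patties [[0.525, 0.32, -0.006]]
spray [[0.731, -0.241, -0.001]]
mould []
patties [[0.527, 0.322, -0.005]]
spray [[0.736, -0.241, -0.001]]
mould []
```

```bash
python3 -c "
from h import *
print(r.job_done())"
```

```text
the job is handed in; nothing more can be done
None
```

I handed the job in with the red ball at 73.5° against the tab's 73.3°. The button had been pressed to its stop and was up again. The patties and spray bottle had not moved, and although the last check did not detect the steel ring, the arm never went near it.

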